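Shut the funnel gate over the full sweet jar

ROBOT

A 6-joint arm with a two-finger parallel gripper is mounted at the origin on the work surface. World frame = base frame: x ahead of the robot, y to its left, z up, the work surface at z = 0. Lengths are in m, angles in rad, forces in N, time in s.
With the tool pointing down it reaches from about 0.425 to 0.95 m from the base axis. Payload 14.7 kg.
Tool frame: the origin (TCP) lies midway between the tips of the shut fingers; the grasp point (between the pads) lies 19 mm behind it; z points along the fingers, y is the line along which they close (so a half turn about z gives the same grasp; the last joint's range is limited). The gripper opens to 85 mm and grips with 20 to 120 N. Pads are 22 mm wide; open, the fingers measure 114 mm over their backs; the gripper's body (76 mm by 85 mm) begins 54 mm behind the grasp point. The pads swing forward as they close: fully open they stand 13 mm farther back than shut.
Start: joints at [-1.335, 0.48, 1.596, -0, 1.065, -0.047], TCP at [0.181, -0.624, 0.231] pointing down, gripper open.
Joint ranges: [-2.75, 2.75], [-0.82, 2.05], [0.23, 2.67], [-1.56, 4.7], [0.09, 2.69], [-2.92, 2.92]. Speed limits (rad/s): [1.89, 1.89, 2.39, 3.01, 3.01, 3.01].

INTERFACE

Orientations are given as a 3x3 rotation matrix whose columns are the frame's x, y, z axes.
In Python, from plant import reach, move_l, set_joints, open_jaws, gripper_close, wait, solve_ik, grab_frame, get_calibration, IKError, finish_job, current_t, current_joint_pos, current_qvel, current_tau, current_ee_pos, current_tool_rot, current_contact_force, current_ft_torque, current_gripper_width, current_grasp_force gives the robot as it stands. Calls block until the motion is done:
- reach(position, orientation): joint-space move of the TCP to a pose.
- move_l(position, rotation=None, vel=0.15): straight line of the TCP; rotation=None keeps the orientation; vel is the mean speed in m/s.
- set_joints(angles): joint-space move.
- open_jaws() and gripper_close(): open the fingers fully, or close them until they stop; the grip force is fixed at half the most.
- wait(seconds).
- solve_ik(position, orientation): joint angles nearest the present ones, or None.
- grab_frame(name): name is "scene" or "top" or "wrist"; returns the picture (420x560x3 uint8, red, green, blue); there is no depth.
- get_calibration(name): a dict with "vfov" (degrees; the focal length in pixels is half the picture's height over the tangent of half this angle, whatever the lens; pixels are square), "cx", "cy" (the principal point, pixels), "distortion" ([k1, k2, p1, p2, k3] as OpenCV has them; the pictures are not rectified), "rvec" (rotation vector, rad) and "tvec" (3), from world to camera coordinates, as OpenCV has them; the wrist camera has in their place "mount" (4x4, takes a point from camera to tool coordinates, whose origin is the TCP and whose axes are the flange's). Camera axes: x right, y down, z forward; pixel columns grow to the right and rows downward; lengths in m; the calibration is good to about 2 mm. A picture is of the moment at which its call begins: read the wrist's pose just before it. get_calibration takes no time and is no camera call.
A pose or a line that the arm cannot do raises IKError and nothing moves.
- finish_job(): hands the job in; it is judged then, once.
Readings, each from a call of its own:
- current_t(): time.
- current_joint_pos(): joint angles.
- current_qvel(): joint speeds.
- current_tau(): joint torques, N m.
- current_ee_pos(): TCP position.
- current_tool_rot(): TCP orientation.
- current_contact_force(): force on the tool from outside, world axes, zero at the start.
- current_ft_torque(): the same for the moment, N m.
- current_gripper_width(): finger opening in m.
- current_grasp_force(): force on a finger pad.
Only numpy, scipy, OpenCV 4.12 (cv2) and the standard library are available. Lean on these libraries where they do the work, as an engineer would, in place of code of your own. Each camera call takes 0.05 s, during which the arm holds its last target. There are 200 camera calls.

TASK

The glass jar is full of sweets: shut the gate of the brass funnel that stands over the jar, by sliding its wooden grip along the rails towards the funnel, fully home to the end stop, and let go of it. Leave the gate of the other funnel (the one over the wide dish) where it is, and leave the jar standing under its funnel.

Things in the scene. Friction and masses are not known exactly. Their poses are not given: they have to be found in the camera images.
- jar_funnel_grip (a point): Grip of the gate of the funnel over the tall glass jar, the one to slide: an upright wooden cross-bar on a steel blade, 16 mm thick along x, 44 mm wide along y, 50 mm tall. Point: the bar's centre, 190 mm above the counter (bar from 165 to 215 mm). x is level, along the rails towards the funnel, the way the gate shuts; y level, across; z up.
- jar_funnel_gate (a joint): How far that gate is slid in, in m: 0 fully open (grip farthest out), 0.080 shut against the hard end stop. Starts partly or fully open. About 2 N of friction and light damping; stays where left. Rail tops are 160 mm up, stop pips on them 166 mm. When shut, the grip's centre is 130 mm from the funnel's axis; funnel rim: radius 57 mm, 248 mm up.
- dish_funnel_grip (a point): Grip of the gate of the other funnel, over the wide low pink dish (136 mm across, 36 mm tall): same make, sizes and meaning of the axes as the first. It must stay where it is. The two stands may change places.
- jar: Loose glass jar of boiled sweets, 92 mm across, 108 mm tall, about 0.6 kg, standing on the 14 mm thick round wooden foot (170 mm across) under its funnel. Origin at the centre of its underside, z up.
Things that resemble listed ones, but are neither listed nor needed, are in the scene too. Leave any purple look-alike of the jar alone.

How it is judged:
By the outcome, as a careful person would: the job done as asked, in the order asked, and still so for the second after the job is handed in, with the robot touching nothing.
It also fails if it takes over 29 s, if anything falls off the work surface, if the arm or the gripper's body presses on something with over 40 N, if the wrist force passes 120 N, or if a joint passes its speed limit or range.

## Working session

There is one attempt and no reset: what is moved stays moved. The work goes in short steps, each a Python script; the robot and the scene stay as the last script left them, time stands still between calls to the robot, and variables do not carry over. Pictures are saved under pics/ and viewed, at most 10 in all, crops included, and the job is handed in when it is done.

```bash
mkdir -p pics
python3 - <<'E'
from plant import *
import cv2
for n in ("scene","top"):
    cv2.imwrite(f"pics/{n}0.png",cv2.cvtColor(grab_frame(n),cv2.COLOR_RGB2BGR)); print(n,get_calibration(n))
E
```

```text
scene {'vfov': 46.069112372515534, 'cx': 288.86603641897625, 'cy': 214.80398191841311, 'distortion': array([0.00065126, 0.        , 0.        , 0.        , 0.        ]), 'rvec': array([ 2.22237391,  1.07178235, -0.39748907]), 'tvec': array([-0.38910913, -0.29117847,  1.5731179 ])}
top {'vfov': 45.63947396663303, 'cx': 278.44874214375585, 'cy': 215.15988566270042, 'distortion': array([0.00542067, 0.        , 0.        , 0.        , 0.        ]), 'rvec': array([ 2.11431697, -2.14372102,  0.16213774]), 'tvec': array([-0.01273739,  0.64558071,  1.14142043])}
```

View pics/scene0.png

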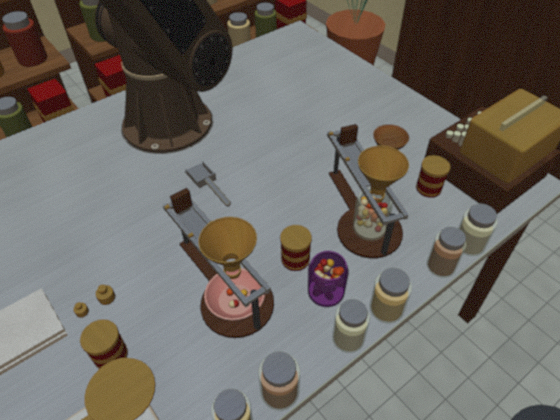

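View pics/top0.png

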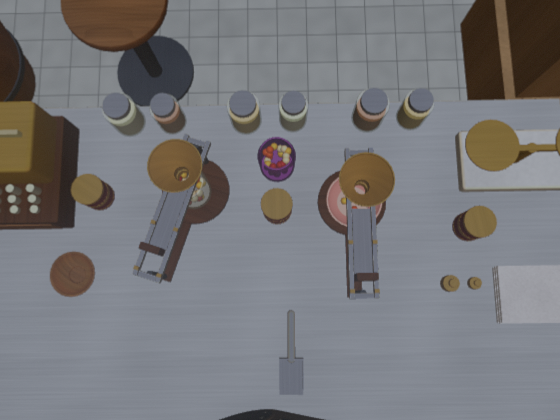

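Candidates for the grip: the bar at top (152,249) / scene (348,135), whose funnel stands over the glass jar, and the bar at top (367,277) / scene (181,199), whose funnel stands over the pink dish. The purple jar at top (277,158) is a decoy. I choose the first and check it in a crop.

```bash
cat > h.py <<'E'
from plant import *
import numpy as np, cv2
def cam(n):
    c=get_calibration(n); f=210/np.tan(np.radians(c["vfov"]/2))
    K=np.array([[f,0,c["cx"]],[0,f,c["cy"]],[0,0,1]])
    if "rvec" in c:
        R=cv2.Rodrigues(c["rvec"])[0]; o=-R.T@c["tvec"]; Rw=R.T
    else:
        M=c["mount"]; T=current_tool_rot(); o=T@M[:3,3]+current_ee_pos(); Rw=T@M[:3,:3]
    return K,np.array(c["distortion"]),Rw,o
def ray(n,uv,C=None):
    K,D,Rw,o=C or cam(n)
    p=cv2.undistortPoints(np.array(uv,float).reshape(-1,1,2),K,D).reshape(-1,2)
    return o,(Rw@np.c_[p,np.ones(len(p))].T).T
def plane(n,uv,z,C=None):
    o,d=ray(n,uv,C); return o+d*((z-o[2])/d[:,2])[:,None]
E
python3 - <<'E'
from h import *
a=cv2.imread("pics/top0.png"); b=cv2.imread("pics/scene0.png")
A=cv2.resize(a[130:290,120:220],None,fx=3.7,fy=3.7,interpolation=2); B=cv2.resize(b[110:258,320:420],None,fx=4,fy=4,interpolation=2)
cv2.imwrite("pics/c1.png",np.hstack([A,B[:592]]))
hs=cv2.cvtColor(a,cv2.COLOR_BGR2HSV)
# gold funnel, dark-brown bar
def blob(m,x0,x1,y0,y1):
    mm=np.zeros_like(m); mm[y0:y1,x0:x1]=m[y0:y1,x0:x1]
    cs=cv2.findContours(mm,0,1)[0]; return max(cs,key=cv2.contourArea)
g=cv2.inRange(hs,(8,140,70),(25,255,255)); d=cv2.inRange(hs,(0,70,20),(14,255,85))
for nm,fb,gb in (("jar",(140,210,135,195),(132,172,232,262)),("dish",(330,400,145,210),(350,384,265,290))):
    c=blob(g,*fb); (e,s,an)=cv2.fitEllipse(cv2.convexHull(c)); F=plane("top",e,.248)[0]
    k=blob(d,*gb); r=cv2.minAreaRect(k)
    G=plane("top",r[0],.213)[0]; print(nm,e,s,F,r,G,np.hypot(*(F-G)[:2]),np.degrees(np.arctan2(*(F-G)[1::-1])))
E
```

```text
Traceback (most recent call last):
ValueError: max() iterable argument is empty
```

View pics/c1.png

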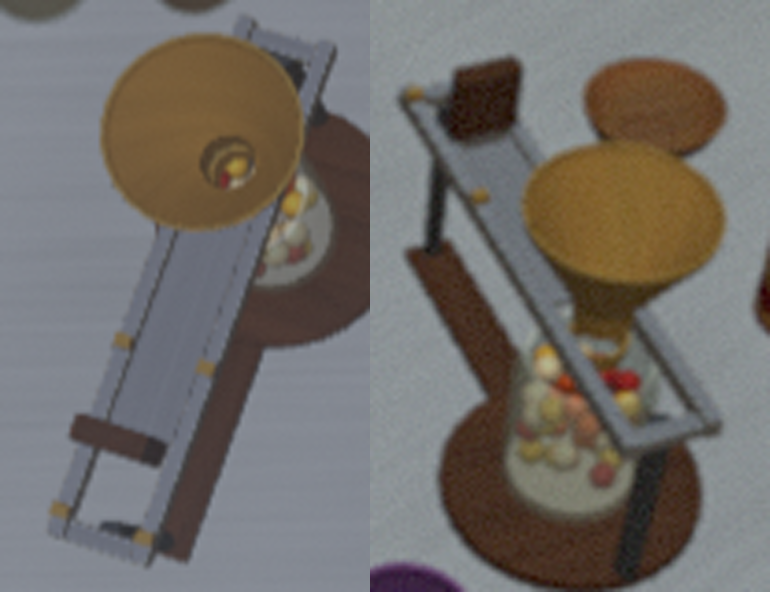

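The crop shows the bar at crop (118,440), which is top pixel (152,249). It stands on rails under a gold funnel over the glass jar, so the choice is right. My colour limits missed, so I'll fix them.

Run:
```python
from h import *
a=cv2.imread("pics/top0.png"); b=cv2.imread("pics/scene0.png")
hs=cv2.cvtColor(a,cv2.COLOR_BGR2HSV)
for p in ((160,160),(367,277),(149,247),(160,252)): print(p,hs[p[1],p[0]])
def blob(m,x0,x1,y0,y1):
    mm=np.zeros_like(m); mm[y0:y1,x0:x1]=m[y0:y1,x0:x1]
    cs=cv2.findContours(mm,0,1)[0]; return max(cs,key=cv2.contourArea)
g=cv2.inRange(hs,(8,100,60),(28,255,255)); d=cv2.inRange(hs,(0,60,10),(20,255,110))
d|=cv2.inRange(hs,(165,60,10),(180,255,110))
for nm,fb,gb in (("jar",(140,210,135,195),(132,172,232,262)),("dish",(330,400,145,210),(350,384,265,290))):
    c=blob(g,*fb); (e,s,an)=cv2.fitEllipse(cv2.convexHull(c)); F=plane("top",e,.248)[0]
    k=blob(d,*gb); r=cv2.minAreaRect(k)
    G=plane("top",r[0],.213)[0]; print(nm,e,s,F,r,G,np.hypot(*(F-G)[:2]),np.degrees(np.arctan2(*(F-G)[1::-1])))
# pips in the crop -> rails
px=np.array([(123,340),(205,367),(60,510),(145,538)])/3.7+[120,130]
P=plane("top",px,.166); print("pips",P.round(3)); m=(P[:2].mean(0)-P[2:].mean(0)); print(np.degrees(np.arctan2(m[1],m[0])))
# bar top-face centre line ends in crop
px=np.array([(73,425),(80,413),(167,437),(160,455)])/3.7+[120,130]; print(plane("top",px,.215).round(3))
```

```text
(160, 160) [ 17 129 119]
(367, 277) [ 4 52 73]
(149, 247) [ 2 54 71]
(160, 252) [165  19  53]
jar (175.6929931640625, 166.62408447265625) (52.8714485168457, 57.4971923828125) [0.71622563 0.18400763 0.248     ] ((150.5, 249.5), (1.0, 3.0), 90.0) [0.55117348 0.2399559  0.213     ] 0.17427685217094913 -18.725286237431746
dish (364.7536315917969, 180.7532501220703) (54.308441162109375, 59.42048645019531) [ 0.68056049 -0.19894467  0.248     ] ((371.5882568359375, 274.35296630859375), (1.9402848482131958, 4.850712299346924), 75.96376037597656) [ 0.49443978 -0.21055652  0.213     ] 0.18648257961105175 3.569987585973733
pips [[0.616 0.249 0.166]
 [0.599 0.2   0.166]
 [0.517 0.282 0.166]
 [0.5   0.232 0.166]]
-18.487803360189698
[[0.561 0.262 0.215]
 [0.567 0.258 0.215]
 [0.553 0.209 0.215]
 [0.543 0.213 0.215]]
```

Rail axis is about -18.5°, and the grip centre is about (0.555, 0.237), roughly 44 mm from shut. I'll push from behind with shut fingers, going to hover first and looking with the wrist camera.

```bash
cat >> h.py <<'E'
th=np.radians(-18.6); u=np.array([np.cos(th),np.sin(th),0])
def Rt(s):
    x=s*u; z=np.array([0,0,-1.]); return np.c_[x,np.cross(z,x),z]
E
python3 - <<'E'
from h import *
print(current_t())
H=np.array([.512,.251,.36])
best=min((s for s in (1,-1) if solve_ik(H,Rt(s)) is not None),key=lambda s:abs(solve_ik(H,Rt(s))[5])); print(best,solve_ik(H,Rt(best)))
gripper_close()
p=current_ee_pos(); p[2]=.40; move_l(p,vel=.25)
reach(H,Rt(best)); print(current_t(),current_ee_pos(),current_contact_force())
np.save("s.npy",best)
K=cam("wrist"); im=grab_frame("wrist")
# predicted grip centre pixel
K_,D,Rw,o=K; 
pts=np.array([[.555,.237,.215],[.593,.225,.215],[.512,.251,.178]]); print(cv2.projectPoints(pts,cv2.Rodrigues(Rw.T)[0],-Rw.T@o,K_,D)[0].reshape(-1,2).round())
cv2.imwrite("pics/w1.png",cv2.cvtColor(im,cv2.COLOR_RGB2BGR))
np.savez("w1.npz",K=K_,D=D,R=Rw,o=o)
E
```

```text
0.1
-1 [ 4.02641730e-01  2.60825972e-01  1.61011634e+00 -4.44089210e-16
  1.27065034e+00 -8.43523356e-01]
4.9667 [0.51231465 0.25048054 0.36001936] [-0.43940278  0.18001225  0.12477921]
[[281. 237.]
 [282. 273.]
 [280. 184.]]
```

View pics/w1.png

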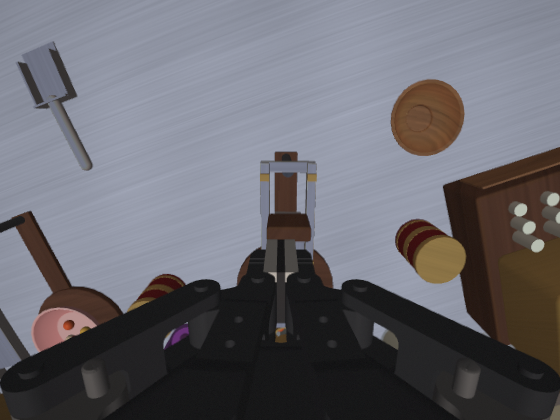

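The wrist view shows the target bar at about (288,227) on its rails, with the outer pips at (265,177) and (312,177). It sits about 7 px right of my prediction, so I'll correct for that.

Run:
```python
from h import *
z=np.load("w1.npz"); C=(z["K"],z["D"],z["R"],z["o"]); print(C[3])
im=cv2.imread("pics/w1.png"); cv2.imwrite("pics/w1c.png",cv2.resize(im[145:255,235:345],None,fx=5,fy=5,interpolation=2))
print(im[205:250,288].sum(1))
G=np.array([.555,.237,0]); v=np.array([-u[1],u[0],0])
for uv,h in (((265,177),.166),((312,177),.166),((266,213),.215),((311,213),.215),((288,225),.215),((288,241),.215)):
    p=plane("wrist",uv,h,C)[0]; print(uv,p.round(4),"along",((p-G)@u).round(4),"lat",((p-G)@v).round(4))
```

```text
[0.45051361 0.27196739 0.50276874]
[163 163 163 164 162 161 174 192 156 106  94 103  94  96  96  99  96  97
  99  99 102 111 147 161 164 167 166 164 161 161 162 159 154 159 190 211
 216 219 216 218 219 218 216 219 219]
(265, 177) [0.5017 0.2368 0.166 ] along -0.0504 lat -0.0172
(312, 177) [0.5182 0.2854 0.166 ] along -0.0503 lat 0.0341
(266, 213) [0.5276 0.2312 0.215 ] along -0.0241 lat -0.0142
(311, 213) [0.5415 0.2722 0.215 ] along -0.024 lat 0.029
(288, 225) [0.5459 0.2474 0.215 ] along -0.0119 lat 0.007
(288, 241) [0.5617 0.2422 0.215 ] along 0.0047 lat 0.0071
```

View pics/w1c.png

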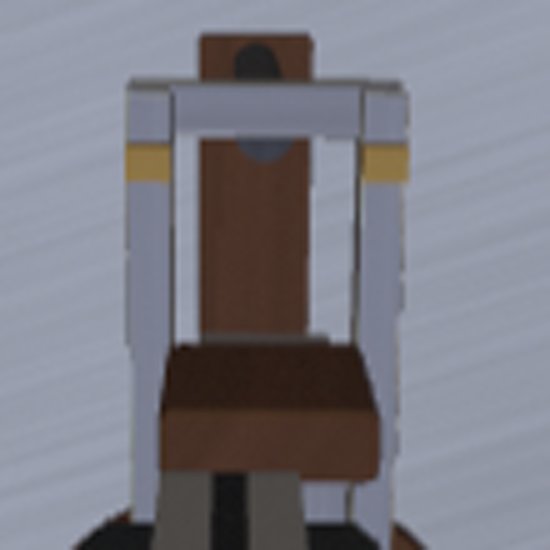

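The bar's top face spans rows 226–241 in the full picture, so its centre is about (0.554, 0.245). Next I descend behind it and push until the stop is felt.

Run:
```python
from h import *
R=Rt(int(np.load("s.npy"))); v=np.array([-u[1],u[0],0]); B=np.array([.555,.237,0])-.003*u+.007*v
P=lambda a,z=.178: B+a*u+[0,0,z]
move_l(P(-.045,.36),R,vel=.1); move_l(P(-.045),vel=.15); print(current_t(),current_contact_force())
f0=current_contact_force()@u
a=-.045
def go(b,vel):
    move_l(P(b),vel=vel); f=-(current_contact_force()@u-f0); e=(current_ee_pos()-P(0))@u; print(round(b,4),round(e,4),round(f,1),round(current_t(),2)); return f
for a in (-.022,.0,.015):
    f=go(a,.05)
    if f>15: break
while f<18 and a<.045:
    a+=.003; f=go(a,.03)
cv2.imwrite("pics/t1.png",cv2.cvtColor(grab_frame("top"),cv2.COLOR_RGB2BGR)[130:290,120:220].repeat(3,0).repeat(3,1))
```

```text
6.6333 [1.09980506 1.05901846 0.403192  ]
-0.022 -0.022 1.0 7.24
0.0 0.0003 0.7 7.83
0.015 0.0155 0.9 8.28
0.018 0.0182 0.5 8.53
0.021 0.0212 0.2 8.78
0.024 0.0243 0.8 9.03
0.027 0.0263 7.2 9.28
0.03 0.0264 28.3 9.53
```

The stop was felt where expected. Now I back off, rise and look.

Run:
```python
from h import *
p=current_ee_pos()-.03*u; move_l(p,vel=.08); p=p+[0,0,.2]; move_l(p,vel=.25)
move_l(p-.03*u if solve_ik(p-.03*u,current_tool_rot()) is not None else p,vel=.2)
set_joints(current_joint_pos()+np.array([-.5,0,0,0,0,0])); print(current_t(),current_contact_force())
a=cv2.cvtColor(grab_frame("top"),cv2.COLOR_RGB2BGR); b=cv2.cvtColor(grab_frame("scene"),cv2.COLOR_RGB2BGR)
A=cv2.resize(a[130:290,120:220],None,fx=3.7,fy=3.7,interpolation=2); B=cv2.resize(b[110:258,320:420],None,fx=4,fy=4,interpolation=2)
cv2.imwrite("pics/e1.png",np.hstack([A,B]))
```

```text
12.5083 [-0.19042981  0.19083914 -0.10703226]
```

View pics/e1.png

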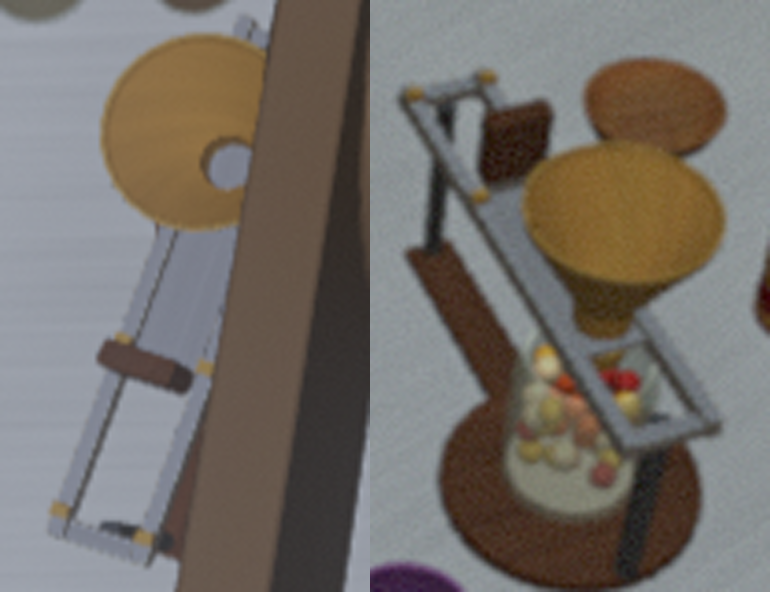

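The bar, at crop (145,365), is now against the inner pips, and the funnel's hole is closed by the steel blade. The jar hasn't moved, and the arm is clear.

```bash
python3 -c "
from plant import *
print(finish_job())"
```

```text
the job is handed in; nothing more can be done
None
```

The gate of the funnel over the glass jar is pushed fully home to its end stop and released, the jar stands under its funnel, the arm went nowhere near the dish funnel's gate, and the job is handed in.

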